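Stamp a plywood tag in the desk press

TASK

Take the long flat plywood tag from the bench and slide it endways between the guides of the stamp press until it is fully home against the back stop, and let go of it. Then push the press's black cap straight down until the plunger is on its stop, hold it there for a moment, and let it spring all the way back up, leaving the tag home in the press. Feel your way gently, do not lean hard on the tag or the cap, and leave the other things on the bench where they are.

Things in the scene. Friction and masses are not known exactly. Their poses are not given: they have to be found in the camera images.
- tag: Loose plain plywood strip, 140 x 36 x 8 mm, about 28 g, lying flat on the bench. Origin at the centre of its underside; x along its length, y across its width. Both ends are alike and either may go in first, either face up; at the start its -x end is the one nearer the robot.
- press: Grey desk stamp press fixed to the bench, origin on the bench straight below the plunger, x = feed direction (roughly away from the robot), y left, z up. Deck 74 mm wide, top 30 mm above the bench, front edge at x = -65 mm. Steel back stop face at x = +30 mm. Head 50 mm wide over x = -23 to +95 mm, underside 82 mm, top (with collar) 126 mm above the bench.
- press_home (a point): Point on the deck where the centre of the tag's underside lies when home (70 mm before the stop); axes as the press. Two aluminium guides 8 mm high, 40 mm apart, run from the stop to x = -5 mm in this frame, then flare to a 55 mm wide mouth at x = -25 mm, where the deck ends: the home tag overhangs the deck's front by 45 mm. Ahead of the head (x below 17 mm) the guides are open above.
- press_axis (a point): Point on the deck straight below the plunger, 40 mm beyond press_home. The plunger's round black cap (44 mm across, flat top 36 mm across) stands above it over the head. The cap is screwed to a different height on its stem each time: its top at rest is 190 to 226 mm above the bench, and is not reported: find it by touch or sight.
- plunger (a joint): Stroke of the plunger in m: 0 at rest (up), 0.020 down on its stop. The return spring pushes back with about 3 N at the top, rising to about 8 N just before the stop, where it turns rigid. It does not latch. Load the cap with no more than 20 N, and push the tag with no more than 25 N.
- tape: Roll of masking tape lying flat, 90 mm across, 24 mm high, origin under its centre. Bystander: leave alone; it may change places with the tag.
- pot: Terracotta-coloured cup, about 84 mm across and 100 mm high, origin under its centre. Bystander: leave alone.
- tin: Open dark steel pencil tin, 100 x 190 x 22 mm, origin under its centre. Bystander: leave alone.
There are look-alikes about, which are no part of the job. There is more than one size of the press; the job needs the smaller.

How it is judged:
On the way, in this order (a step that is already met when the one before it is completed fails the run):
1. the tag lies flat on the deck, home against the back stop (within 2.5 mm), let go, the plunger still up (x of tag in the frame of press_home above -0.0025 m and distance between tag and press_home below 0.005 m and angle between the x axis of tag and the x axis of press_home, either way round below 0.06 rad and contact force between the fingers and tag below 0.2 N and value of joint plunger below 0.002 m), for 0.2 s.
2. the plunger is held down on its stop (within 1 mm of the full 20 mm) for 0.3 s with the tag home (value of joint plunger above 0.019 m and x of tag in the frame of press_home above -0.0025 m and distance between tag and press_home below 0.005 m), for 0.3 s.
At the end, for the whole second after the job is handed in: The plunger is back up (within 2 mm) and the tag lies at rest, flat in the guides of the press, home against the back stop (within 2.5 mm) (value of joint plunger below 0.002 m and x of tag in the frame of press_home above -0.0025 m and distance between tag and press_home below 0.005 m and angle between the x axis of tag and the x axis of press_home, either way round below 0.06 rad and linear speed of tag below 0.02 m/s); the robot touches nothing.
It fails at once if the cap is pressed with more than 20 N (contact force between plunger and anything else above 20 N).
It fails at once if the tag is forced against the press with more than 25 N (contact force between tag and press above 25 N).
It fails at once if a bystander (tape, pot or tin) is pushed more than 20 mm (distance of any of tape, pot, tin from where it was at the start of the episode above 0.02 m).
It also fails if it takes over 61 s, if anything falls off the work surface, if the arm or the gripper's body presses on something with over 40 N, if the wrist force passes 120 N, or if a joint passes its speed limit or range.

ROBOT

A 6-joint arm with a two-finger parallel gripper is mounted at the origin on the work surface. World frame = base frame: x ahead of the robot, y to its left, z up, the work surface at z = 0. Lengths are in m, angles in rad, forces in N, time in s.
With the tool pointing down it reaches from about 0.25 to 0.725 m from the base axis. Payload 4 kg.
Tool frame: the origin (TCP) lies midway between the tips of the shut fingers; the grasp point (between the pads) lies 19 mm behind it (bot.grip_point_offset is the distance from the TCP to the grasp point, in m); z points along the fingers, y is the line along which they close (so a half turn about z gives the same grasp; the last joint's range is limited). The gripper opens to 85 mm and grips with 20 to 120 N. Pads are 22 mm wide; open, the fingers measure 114 mm over their backs; the gripper's body (76 mm by 85 mm) begins 54 mm behind the grasp point. The pads swing forward as they close: fully open they stand 13 mm farther back than shut.
Start: joints at [1.217, 0.241, 0.005, 1.335, 0, 1.571], TCP at [0.173, 0.469, 0.231] pointing down, gripper open.
Joint ranges: [-2.72, 2.72], [-1.05, 1.87], [-1.09, 1.28], [-1.99, 2.15], [-1.42, 1.44], [-3.14, 3.14]. Speed limits (rad/s): [2.79, 2.79, 3.14, 3.14, 3.14, 3.14].

INTERFACE

Orientations are given as a unit quaternion [x, y, z, w].
In Python, from workcell import bot gives the robot as it stands.
- The arm moves only by the tool step_arm, never from a script. Its argument "targets" is text: rows parted by semicolons, each of 7 numbers parted by spaces: the opening, from -1 (shut) to 1 (fully open), so that 0 is half open, then the shift along the world's x, y, z normalised to -1 to 1, where 1 is 0.5 m, then the turn, a rotation vector about the world's x, y, z normalised to -1 to 1, where 1 is pi/4 rad. In form: gripper x y z wx wy wz; .... A call has 1 to 10 rows; each row is the pose to reach, as a shift and turn from the pose commanded when the call began; what a row does not reach only later rows make up. A row lasts 1/12 s, in which the tool goes at most 41.7 mm and 7.16 degrees, less where a joint would pass 70% of its speed; a pose out of reach is approached as far as the arm can. A call with a number of a shift or a turn outside -1 to 1 is refused whole. A call with a gripper value outside its range is refused whole. The fingers move at their own pace and stop on an object; the grip force is fixed at half the most. Time passes only in rows, so rows that repeat a pose let the fingers close. It gives the time, the measured TCP pose, the force, the opening and the grip force at its end, in the units of the state.
- bot.get_obs(): the state, without advancing time (a new reading comes with each control period).
- bot.camera(name): name is "scene" or "top"; returns the picture (480x640x3 uint8, red, green, blue); there is no depth.
- bot.camera_info(name): a dict with "vertical_fov" (degrees; the focal length in pixels is half the picture's height over the tangent of half this angle, whatever the lens; pixels are square), "cx", "cy" (the principal point, pixels), "pose" (4x4, takes a point from camera to world coordinates). Camera axes: x right, y up, looking along -z (the intrinsics and any distortion apply to the point x, -y, -z); pixel columns grow to the right and rows downward; lengths in m; the calibration is good to about 2 mm. A picture is of the moment at which its call begins. camera_info takes no time and is no camera call.
- bot.job_done(): hands the job in; it is judged then, once.
The state is a dict: "clock": time; "joint_pos": joint angles; "joint_vel": joint speeds; "tau": joint torques, N m; "eef_pos": TCP position; "tool_rot": TCP orientation; "ft_force": force on the tool from outside, world axes, zero at the start; "ft_torque": the same for the moment, N m; "grip_width": finger opening in m; "grasp_force": force on a finger pad.
Only numpy, scipy, OpenCV 4.12 (cv2) and the standard library are available. Lean on these libraries where they do the work, as an engineer would, in place of code of your own. Each camera call takes 0.05 s, during which the arm holds its last target. There are 200 camera calls.

## Working session

There is one attempt and no reset: what is moved stays moved. The work goes in short steps, Python scripts to look and compute and a tool call to move; the robot and the scene stay as the last step left them, time stands still between calls to the robot, and variables do not carry over. Pictures are saved under pics/ and viewed, at most 10 in all, crops included, and the job is handed in when it is done.

Besides the shell and the picture viewer there is one more tool, called after ">>>" by a JSON object that holds its "api" and its "payload". step_arm: Moves the arm, as the interface text tells. Scaled input: -1 to 1 covers 0.5 m each way for a shift and pi/4 rad each way for a turn. Its arguments: {"type":"object","properties":{"targets":{"type":"string"}},"required":["targets"]}

```bash
mkdir -p pics; python3 - <<'E'
from workcell import bot
import cv2
for n in("scene","top"):
    cv2.imwrite(f"pics/{n}0.png",bot.camera(n)[:,:,::-1]); print(n,bot.camera_info(n))
o=bot.get_obs(); print(o)
E
```

```text
scene {'vertical_fov': 48.59596601739565, 'cx': 319.77515050096616, 'cy': 229.07666547542127, 'pose': array([[ 0.73526581, -0.56169716,  0.37931582,  1.00413272],
       [ 0.67768636,  0.61850141, -0.39774013, -0.47631356],
       [-0.01119787,  0.54950188,  0.83541744,  1.19000062],
       [ 0.        ,  0.        ,  0.        ,  1.        ]])}
top {'vertical_fov': 52.4901028757081, 'cx': 320.1504546334926, 'cy': 237.68358443904194, 'pose': array([[-8.45063208e-04,  9.80128127e-01, -1.98363655e-01,
         2.39190732e-01],
       [-9.99901027e-01,  1.95754197e-03,  1.39320962e-02,
         7.32831749e-02],
       [ 1.40435445e-02,  1.98355796e-01,  9.80029467e-01,
         1.13474124e+00],
       [ 0.00000000e+00,  0.00000000e+00,  0.00000000e+00,
         1.00000000e+00]])}
{'clock': 0.1, 'joint_pos': array([ 1.21699597e+00,  2.41337653e-01,  3.86860211e-03,  1.33520386e+00,
       -3.36745695e-05,  1.57081643e+00]), 'joint_vel': array([-0.00125999, -0.00039957,  0.0056702 , -0.00024047, -0.0006462 ,
       -0.00079984]), 'tau': array([-4.09700469e-04, -3.73139119e+01,  2.53009361e+01,  1.08779903e-02,
       -8.53818665e-05,  1.78181736e-08]), 'eef_pos': array([0.17304731, 0.46850012, 0.23050566]), 'tool_rot': array([ 1.75988780e-01,  9.84391725e-01, -9.26615112e-04, -1.48536137e-04]), 'ft_force': array([-0.1696398 , -0.5008153 ,  0.67900263]), 'ft_torque': array([ 0.00630304, -0.0344887 ,  0.00219844]), 'grasp_force': 0.0, 'grip_width': 0.08517806542306663}
```

View pics/scene0.png

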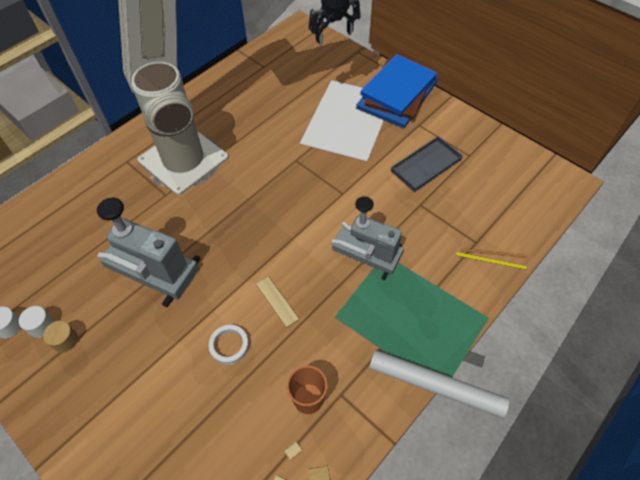

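View pics/top0.png

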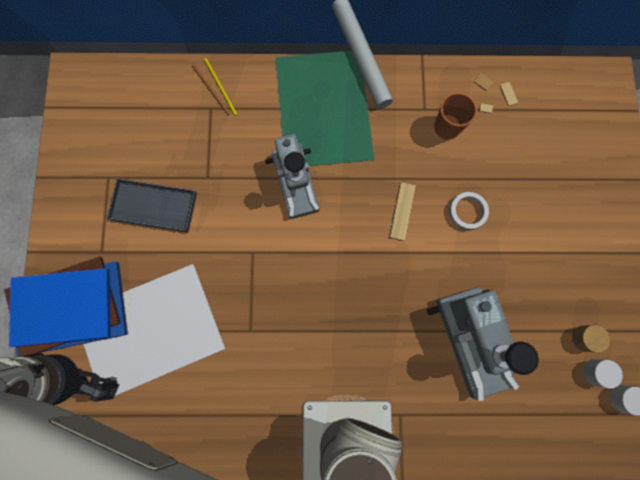

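The scene view shows the small press near (370,240) and the tag near (277,301). In the top view, the small press is near (295,175) and the tag near (402,211), with the tape beside it at (469,211). I'll zoom in on the press and tag.

```bash
cat >h.py <<'E'
import numpy as np
from workcell import bot
def cam(n):
    i=bot.camera_info(n); f=240/np.tan(np.radians(i["vertical_fov"])/2); return f,i["cx"],i["cy"],np.array(i["pose"])
def ray(n,u,v):
    f,cx,cy,P=cam(n); return P[:3,3],P[:3,:3]@np.array([(u-cx)/f,-(v-cy)/f,-1])
def at_z(n,u,v,z):
    o,d=ray(n,u,v); return o+d*(z-o[2])/d[2]
def proj(n,p):
    f,cx,cy,P=cam(n); c=P[:3,:3].T@(np.asarray(p)-P[:3,3]); return np.array([cx-f*c[0]/c[2],cy+f*c[1]/c[2]])
def tri(uv1,uv2):
    o,d=ray("top",*uv1);p,e=ray("scene",*uv2)
    s,t=np.linalg.lstsq(np.c_[d,-e],p-o,rcond=None)[0]; return (o+s*d+p+t*e)/2,np.linalg.norm(o+s*d-p-t*e)
E
python3 - <<'E'
import cv2,numpy as np
from h import *
t=cv2.imread("pics/top0.png");s=cv2.imread("pics/scene0.png")
c=lambda im,u,v,w,h,k:cv2.resize(im[v:v+h,u:u+w],None,fx=k,fy=k,interpolation=cv2.INTER_CUBIC)
a=c(t,255,125,80,100,6);b=c(s,320,185,100,100,4)
cv2.imwrite("pics/t1.png",a)
cv2.imwrite("pics/s1.png",c(s,325,190,90,90,6))
# tag outline by colour, both cams
for n,im,(u,v,w,h) in(("top",t,(375,170,55,80)),("scene",s,(250,270,55,65))):
    r=im[v:v+h,u:u+w]; hsv=cv2.cvtColor(r,cv2.COLOR_BGR2HSV); m=((hsv[...,2]>175)).astype(np.uint8)
    k,l,st,ce=cv2.connectedComponentsWithStats(m); i=1+np.argmax(st[1:,4])
    q=cv2.minAreaRect(np.argwhere(l==i)[:,::-1].astype(np.float32)); B=cv2.boxPoints(q)+[u,v]
    W=np.array([at_z(n,*p,0.008) for p in B]); print(n,st[i,4],B.round(1).tolist(),W.round(4).tolist(),W.mean(0))
    e=[np.linalg.norm(W[j]-W[(j+1)%4]) for j in range(4)];print(e)
    j=np.argmax(e[:2]);d=W[(j+1)%4]-W[j];print("ang",np.degrees(np.arctan2(d[1],d[0])))
E
```

```text
top 359 [[396.7, 237.5], [408.0, 184.4], [415.2, 185.9], [403.9, 239.0]] [[0.468, -0.1239, 0.008], [0.5994, -0.1555, 0.008], [0.5956, -0.173, 0.008], [0.4644, -0.141, 0.008]] [ 0.5318669  -0.14835375  0.008     ]
[np.float64(0.13515490562065494), np.float64(0.017868412902226273), np.float64(0.13510601681095077), np.float64(0.017468079972636295)]
ang -13.515893121802184
scene 920 [[240.0, 283.6], [269.6, 267.5], [297.7, 319.2], [268.1, 335.3]] [[0.4304, -0.1674, 0.008], [0.4523, -0.0853, 0.008], [0.6034, -0.1391, 0.008], [0.5802, -0.2156, 0.008]] [ 0.51657518 -0.15183794  0.008     ]
[np.float64(0.08497075545488661), np.float64(0.16043705251627566), np.float64(0.07993467493560241), np.float64(0.15739539132638197)]
ang -19.571098963859303
```

View pics/t1.png

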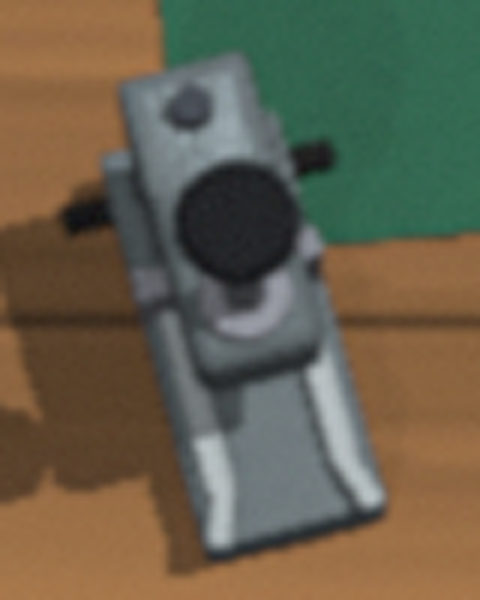

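View pics/s1.png

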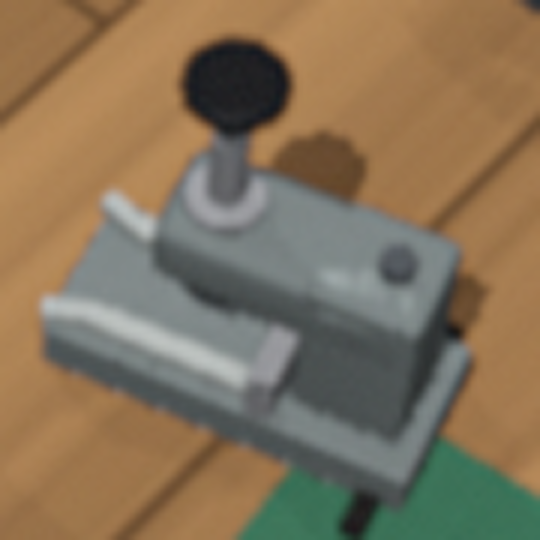

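The crops show the small press clearly. In the top crop, the deck front corners are near (212,547) and (383,504) and the cap is at (237,220). In the scene crop, the cap is at (237,84). I'll fit the pose from these and overlay the result.

```bash
cat >fit.py <<'E'
import cv2,numpy as np
from h import *
from scipy.optimize import least_squares
t=cv2.imread("pics/top0.png");s=cv2.imread("pics/scene0.png")
T=lambda x,y:(255+(x+.5)/6-.5,125+(y+.5)/6-.5); S=lambda x,y:(325+(x+.5)/6-.5,190+(y+.5)/6-.5)
def dark(im,u,v,w,h):  # cap blob centroid
    r=im[v:v+h,u:u+w].max(2); k,l,st,ce=cv2.connectedComponentsWithStats((r<50).astype(np.uint8)); i=1+np.argmax(st[1:,4]); return ce[i]+[u,v],st[i,4]
ct=dark(t,280,148,30,26);cs=dark(s,352,194,24,19);print(ct,cs)
print("cap tri",tri(ct[0],cs[0]))
feats=[("top",T(212,545),(-65,37,30)),("top",T(384,502),(-65,-37,30)),("scene",S(44,338),(-65,-37,30)),
 ("top",T(218,538),(-65,29,38)),("top",T(374,498),(-65,-29,38)),("scene",S(45,302),(-65,-29,38)),("scene",S(108,198),(-65,29,38))]
def P(p,q):
    c,s_=np.cos(p[2]),np.sin(p[2]); return np.array([p[0]+(c*q[0]-s_*q[1])/1e3,p[1]+(s_*q[0]+c*q[1])/1e3,q[2]/1e3])
def res(p):
    r=[proj(n,P(p,q))-uv for n,uv,q in feats]
    r+=[2*(proj("top",P(p,(0,0,p[3]*1e3-4)))-ct[0]),2*(proj("scene",P(p,(0,0,p[3]*1e3-4)))-cs[0])]
    return np.concatenate(r)
f=least_squares(res,[.55,.05,.2,.21],loss="soft_l1",x_scale=[.01,.01,.1,.01]);p=f.x;print("press",p,np.degrees(p[2]));print(res(p).reshape(-1,2).round(1).tolist())
# tag
masks={}
for n,im,(u,v,w,h) in(("top",t,(383,172,38,76)),("scene",s,(250,270,55,65))):
    m=np.full(im.shape[:2],2,np.uint8)*0; M=m.copy()
    cv2.grabCut(im,M,(u,v,w,h),np.zeros((1,65)),np.zeros((1,65)),6,cv2.GC_INIT_WITH_RECT)
    masks[n]=((M==1)|(M==3)).astype(np.uint8)
    k,l,st,ce=cv2.connectedComponentsWithStats(masks[n]);i=1+np.argmax(st[1:,4]);masks[n]=(l==i).astype(np.uint8)
    y,x=np.nonzero(masks[n]); W=np.array([at_z(n,a,b,.008)[:2]*1000 for a,b in zip(x,y)],np.float32); print(n,len(x),cv2.minAreaRect(W))
def box(im,n,p,pts,col):
    q=np.array([proj(n,P(p,a)) for a in pts]); return q
out=[]
for n,im,(u,v,w,h) in(("top",t,(255,125,80,100)),("scene",s,(325,190,90,90)),("top",t,(375,165,60,90)),("scene",s,(245,265,65,75))):
    k=4; r=cv2.resize(im[v:v+h,u:u+w],None,fx=k,fy=k,interpolation=cv2.INTER_CUBIC)
    L=[[(-65,37,30),(95,37,30),(95,-37,30),(-65,-37,30)],[(-65,27.5,38),(-45,20,38),(30,20,38),(30,-20,38),(-45,-20,38),(-65,-27.5,38)],[(-23,25,120),(95,25,120),(95,-25,120),(-23,-25,120)],[(22*np.cos(a),22*np.sin(a),p[3]*1e3) for a in np.linspace(0,6.28,30)]]
    for l_ in L:
        q=np.array([proj(n,P(p,a)) for a in l_]); cv2.polylines(r,[((q-[u,v]+.5)*k).astype(int)],True,(0,0,255),1)
    mm=cv2.resize(masks[n][v:v+h,u:u+w],None,fx=k,fy=k,interpolation=0); c,_=cv2.findContours(mm,0,1); cv2.drawContours(r,c,-1,(255,0,0),1)
    out.append(cv2.copyMakeBorder(r,0,400-r.shape[0],0,0,0))
a=np.hstack(out[:2]);b=np.hstack(out[2:]);cv2.imwrite("pics/ov.png",cv2.resize(np.hstack([a,b]),(800,int(800*400/(a.shape[1]+b.shape[1])))) if 0 else a); cv2.imwrite("pics/ov2.png",b)
E
python3 fit.py
```

```text
(array([294.07615894, 162.01324503]), np.int32(302)) (array([363.92391304, 204.        ]), np.int32(184))
cap tri (array([0.58374164, 0.11263352, 0.20194075]), np.float64(0.00034498456777838627))
press [0.58455699 0.11283679 0.27626948 0.20554568] 15.829075449081836
[[-1.1, 1.6], [0.7, 0.4], [-0.8, -0.9], [1.0, 1.0], [-0.9, 1.1], [0.4, 1.1], [-0.3, 1.5], [-0.3, -0.7], [0.5, 0.5]]
top 809 ((533.9924926757812, -141.46279907226562), (34.676177978515625, 137.86976623535156), 77.2744140625)
scene 764 ((530.9544677734375, -138.42941284179688), (36.499454498291016, 140.5888214111328), 77.43301391601562)
```

View pics/ov.png

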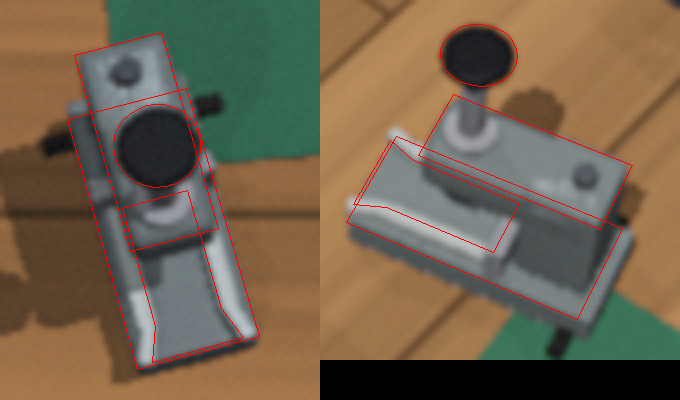

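View pics/ov2.png

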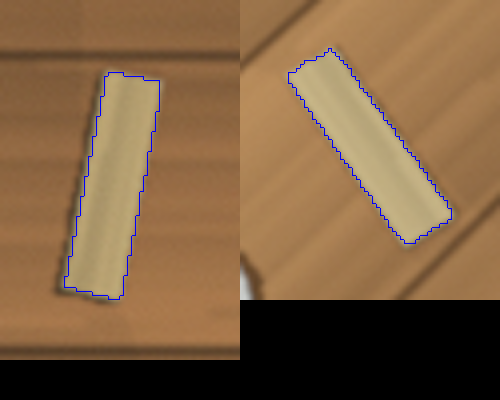

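The overlays fit. The press axis is at about (0.5845, 0.113) with yaw 15.8° and cap top about 0.206 m. The tag is at about (0.5325, -0.140) with yaw -12.65°. I'll grip the tag 45 mm toward its near end, at (0.489, -0.130).

>>> {"api": "step_arm", "payload": {"targets": "0.3 0.528 -1 0 0 0 0.17;0.3 0.528 -1 0 0 0 0.17;0.3 0.528 -1 0 0 0 0.17;0.3 0.528 -1 0 0 0 0.17;0.3 0.528 -1 0 0 0 0.17;0.3 0.528 -1 0 0 0 0.17;0.3 0.528 -1 0 0 0 0.17;0.3 0.528 -1 0 0 0 0.17;0.3 0.528 -1 0 0 0 0.17;0.3 0.528 -1 0 0 0 0.17"}}

```text
clock: 0.93
eef_pos: [0.3672, 0.1, 0.2312]
tool_rot: [0.11, 0.994, 0.0, -0.0]
ft_force: [1.6, 0.5, -0.1]
grip_width: 0.0553
grasp_force: 0.0
```

>>> {"api": "step_arm", "payload": {"targets": "0.3 0.243 -0.46 -0.26 0 0 0;0.3 0.243 -0.46 -0.26 0 0 0;0.3 0.243 -0.46 -0.26 0 0 0;0.3 0.243 -0.46 -0.26 0 0 0;0.3 0.243 -0.46 -0.26 0 0 0;0.3 0.243 -0.46 -0.26 0 0 0;0.3 0.243 -0.46 -0.26 0 0 0;0.3 0.243 -0.46 -0.26 0 0 0"}}

```text
clock: 1.6
eef_pos: [0.4888, -0.1327, 0.0967]
tool_rot: [0.113, 0.994, -0.001, -0.002]
ft_force: [-0.3, 0.4, 0.6]
grip_width: 0.0553
grasp_force: 0.0
```

```bash
python3 - <<'E'
from workcell import bot
import cv2,numpy as np
from scipy.spatial.transform import Rotation as R
t=bot.camera("top")[:,:,::-1];s=bot.camera("scene")[:,:,::-1]
c=lambda im,u,v:cv2.resize(im[v:v+100,u:u+100],(400,400),interpolation=cv2.INTER_CUBIC)
cv2.imwrite("pics/g1.png",np.hstack([c(t,350,160),c(s,225,230)]))
o=bot.get_obs();print(o["eef_pos"],R.from_quat(o["tool_rot"]).as_matrix().round(4),o["joint_pos"])
E
```

```text
[ 0.48743025 -0.1288554   0.09940286] [[-9.752e-01  2.212e-01 -4.200e-03]
 [ 2.212e-01  9.752e-01  1.400e-03]
 [ 4.400e-03  4.000e-04 -1.000e+00]] [-2.58604721e-01  3.50241230e-01 -2.05668478e-01  1.01926625e+00
  2.66259093e-04 -3.55843462e-02]
```

View pics/g1.png

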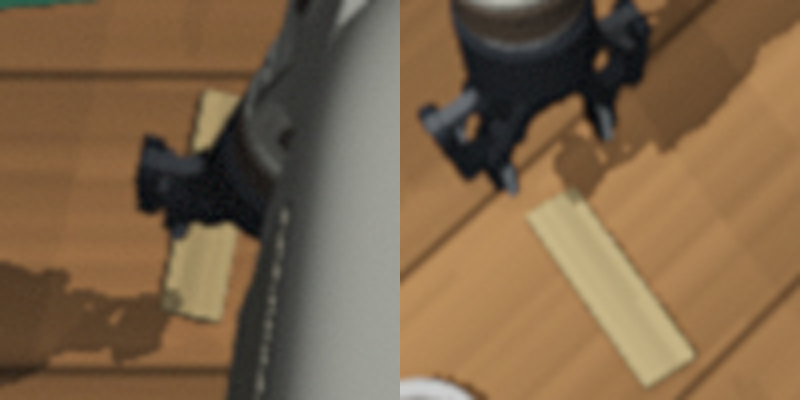

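The gripper is above the near end of the tag and lined up with it. Next I'll descend to about z = 4 mm and close.

>>> {"api": "step_arm", "payload": {"targets": "0.3 0.002 -0.002 -0.08 0 0 0;0.3 0.002 -0.002 -0.15 0 0 0;0.3 0.002 -0.002 -0.175 0 0 0;0.3 0.002 -0.002 -0.19 0 0 0;0.3 0.002 -0.002 -0.194 0 0 0;0.3 0.002 -0.002 -0.194 0 0 0"}}

```text
clock: 2.2
eef_pos: [0.49, -0.1283, 0.0051]
tool_rot: [0.109, 0.994, -0.0, 0.0]
ft_force: [-0.1, -0.2, 0.3]
grip_width: 0.0555
grasp_force: 0.0
```

>>> {"api": "step_arm", "payload": {"targets": "-0.3 0 0 0 0 0 0;-1 0 0 0 0 0 0;-1 0 0 0 0 0 0;-1 0 0 0 0 0 0;-1 0 0 0 0 0 0;-1 0 0 0 0 0 0;-1 0 0 0 0 0 0;-1 0 0 0 0 0 0"}}

```text
clock: 2.87
eef_pos: [0.4911, -0.1291, 0.0067]
tool_rot: [0.11, 0.994, 0.0, 0.002]
ft_force: [-2.5, 0.3, 6.6]
grip_width: 0.0306
grasp_force: 58.8
```

>>> {"api": "step_arm", "payload": {"targets": "-1 0 0 0.01 0 0 0;-1 0 0 0.03 0 0 0;-1 0 0 0.06 0 0 0;-1 0 0 0.12 0 0 0;-1 0 0 0.18 0 0 0;-1 0 0 0.18 0 0 0;-1 0 0 0.18 0 0 0"}}

```text
clock: 3.45
eef_pos: [0.4919, -0.1297, 0.0976]
tool_rot: [0.11, 0.994, -0.001, 0.003]
ft_force: [0.2, 0.3, -1.5]
grip_width: -0.0001
grasp_force: 0.0
```

```bash
python3 - <<'E'
from workcell import bot
import cv2,numpy as np
t=bot.camera("top")[:,:,::-1];s=bot.camera("scene")[:,:,::-1]
cv2.imwrite("pics/top2.png",t);cv2.imwrite("pics/scene2.png",s)
c=lambda im,u,v:cv2.resize(im[v:v+100,u:u+100],(400,400),interpolation=cv2.INTER_CUBIC)
cv2.imwrite("pics/g2.png",np.hstack([c(t,350,150),c(s,225,215)]))
o=bot.get_obs();print({k:o[k] for k in("eef_pos","tool_rot","ft_force","ft_torque","grip_width","grasp_force")})
E
```

```text
{'eef_pos': array([ 0.48940938, -0.12902461,  0.09465306]), 'tool_rot': array([ 1.09957178e-01,  9.93936298e-01, -7.47598841e-05,  2.19747228e-04]), 'ft_force': array([-0.17323612, -0.00391646,  0.20490314]), 'ft_torque': array([ 0.02606204, -0.00160415, -0.02252939]), 'grip_width': -1.1446462959700436e-05, 'grasp_force': 0.0}
```

View pics/g2.png

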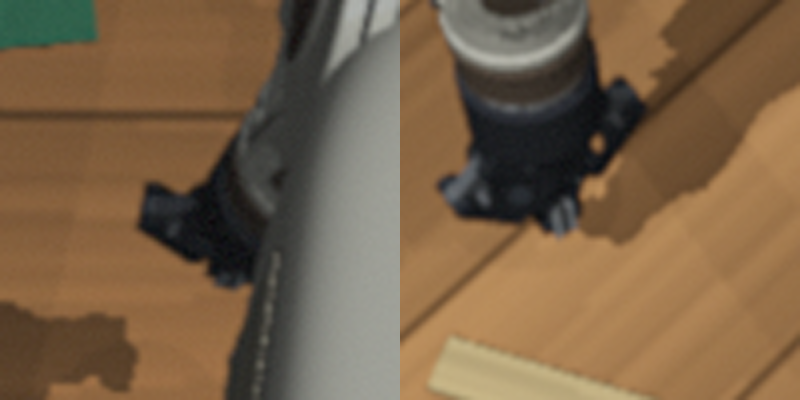

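The tag slipped out because the tips were too high, and it now lies rotated near scene pixels (235–300, 300–335). I'll move up out of the way and locate it again by colour.

>>> {"api": "step_arm", "payload": {"targets": "0 -0.05 0.08 0.08 0 0 0;0 -0.15 0.3 0.2 0 0 0;0 -0.15 0.4 0.2 0 0 0;0 -0.15 0.5 0.2 0 0 0;0 -0.15 0.5 0.2 0 0 0;0 -0.15 0.5 0.2 0 0 0;0 -0.15 0.5 0.2 0 0 0;0 -0.15 0.5 0.2 0 0 0"}}

```text
clock: 4.22
eef_pos: [0.4135, 0.126, 0.1949]
tool_rot: [0.106, 0.994, 0.001, 0.0]
ft_force: [0.3, 0.1, -0.4]
grip_width: 0.0425
grasp_force: 0.0
```

```bash
cat >tag.py <<'E'
import cv2,numpy as np,sys
from h import *
k=sys.argv[1]; z=float(sys.argv[2]) if len(sys.argv)>2 else .008
ims={}
for n in("top","scene"):
    im=bot.camera(n)[:,:,::-1].copy(); cv2.imwrite(f"pics/{n}{k}.png",im); ims[n]=im
    ref=cv2.cvtColor(cv2.imread(f"pics/{n}0.png"),cv2.COLOR_BGR2HSV); m=np.zeros(ref.shape[:2],np.uint8)
    c,a=np.array([.5325,-.14]),np.radians(-12.65); d=np.array([np.cos(a),np.sin(a)]);e=np.array([-d[1],d[0]])
    q=[proj(n,[*(c+d*i*.062+e*j*.012),.008]) for i,j in((-1,-1),(-1,1),(1,1),(1,-1))]
    cv2.fillPoly(m,[np.array(q).astype(int)],1); st=ref[m>0].astype(float); mu=st.mean(0);sd=st.std(0)+2
    h=cv2.cvtColor(im,cv2.COLOR_BGR2HSV).astype(float); ok=(np.abs(h-mu)<[6,30,40]).all(2).astype(np.uint8)
    ok=cv2.morphologyEx(ok,cv2.MORPH_OPEN,np.ones((3,3),np.uint8))
    kk,l,s,ce=cv2.connectedComponentsWithStats(ok); print(n,mu.round(),sd.round())
    for i in 1+np.argsort(-s[1:,4])[:4]:
        y,x=np.nonzero(l==i); W=np.array([at_z(n,a,b,z)[:2]*1000 for a,b in zip(x,y)],np.float32); r=cv2.minAreaRect(W)
        print(s[i].tolist(),[np.round(v,1).tolist() for v in r])
E
python3 tag.py 3
```

```text
top [ 20.  98. 178.] [2. 3. 7.]
[406, 185, 38, 56, 843] [[529.3, -191.5], [140.9, 36.2], 23.8]
[502, 82, 16, 23, 224] [[842.6, -421.4], [60.6, 26.7], 17.8]
[481, 103, 12, 9, 89] [[802.5, -360.2], [28.8, 20.3], 80.1]
scene [ 21.  85. 190.] [2. 3. 7.]
[0, 109, 93, 65, 932] [[-364.1, -228.3], [38.1, 326.5], 0.3]
[232, 299, 58, 30, 876] [[526.2, -189.1], [141.0, 39.5], 23.7]
[0, 30, 54, 35, 511] [[-804.6, -41.2], [47.9, 216.1], 0.2]
[285, 442, 16, 17, 170] [[800.5, -358.6], [31.9, 22.7], 80.3]
```

Both cameras agree: the tag is now at about (0.5277, -0.190) with yaw 23.8°. I'll regrasp at (0.491, -0.206), lower this time.

>>> {"api": "step_arm", "payload": {"targets": "0.18 0.154 -0.655 0 0 0 0.81;0.18 0.154 -0.655 0 0 0 0.81;0.18 0.154 -0.655 0 0 0 0.81;0.18 0.154 -0.655 0 0 0 0.81;0.18 0.154 -0.655 0 0 0 0.81;0.18 0.154 -0.655 0 0 0 0.81;0.18 0.154 -0.655 -0.2 0 0 0.81;0.18 0.154 -0.655 -0.27 0 0 0.81;0.18 0.154 -0.655 -0.27 0 0 0.81;0.18 0.154 -0.655 -0.27 0 0 0.81"}}

```text
clock: 5.15
eef_pos: [0.4875, -0.1997, 0.0692]
tool_rot: [-0.205, 0.979, 0.0, -0.001]
ft_force: [0.2, 0.6, -0.7]
grip_width: 0.0503
grasp_force: 0.0
```

```bash
python3 - <<'E'
from h import *
from scipy.spatial.transform import Rotation as R
bot.camera("top");bot.camera("top")
o=bot.get_obs();y=R.from_quat(o["tool_rot"]).as_matrix()[:,1];print(o["eef_pos"],np.degrees(np.arctan2(y[1],y[0])),o["ft_force"],o["joint_pos"],at_z("top",469,211,.024))
E
```

```text
[ 0.48356753 -0.19969481  0.06388031] 113.38532751416139 [-1.48362066  1.45924821 -1.29451971] [-0.39077346  0.42929686 -0.18943605  0.96596227 -0.00147649 -0.79896217] [ 0.52909849 -0.29461462  0.024     ]
```

>>> {"api": "step_arm", "payload": {"targets": "0.18 0.015 -0.013 0 0 0 0.01;0.18 0.015 -0.013 -0.04 0 0 0.01;0.18 0.015 -0.013 -0.08 0 0 0.01;0.18 0.015 -0.013 -0.11 0 0 0.01;0.18 0.015 -0.013 -0.118 0 0 0.01;0.18 0.015 -0.013 -0.118 0 0 0.01"}}

```text
clock: 5.75
eef_pos: [0.4948, -0.203, 0.0116]
tool_rot: [-0.21, 0.978, 0.001, -0.002]
ft_force: [-0.8, 0.2, 0.1]
grip_width: 0.0504
grasp_force: 0.0
```

>>> {"api": "step_arm", "payload": {"targets": "0.18 0 0 -0.004 0 0 0;0.18 0 0 -0.008 0 0 0;0.18 0 0 -0.008 0 0 0"}}

```text
clock: 6.0
eef_pos: [0.4973, -0.2033, 0.0095]
tool_rot: [-0.21, 0.978, -0.0, 0.001]
ft_force: [-0.1, 0.6, 0.0]
grip_width: 0.0502
grasp_force: 0.0
```

```bash
cat >st.py <<'E'
from h import *
from scipy.spatial.transform import Rotation as R
L=[]
for i in range(5):
    bot.camera("top");o=bot.get_obs();y=R.from_quat(o["tool_rot"]).as_matrix()[:,1];L.append([*o["eef_pos"]*1000,np.degrees(np.arctan2(y[1],y[0])),*o["ft_force"]])
L=np.array(L);print(L.round(1));print(L.mean(0).round(1))
E
python3 st.py
```

```text
[[ 4.973e+02 -2.032e+02  9.600e+00  1.143e+02 -1.100e+00 -2.000e-01
   4.000e-01]
 [ 4.973e+02 -2.032e+02  9.500e+00  1.143e+02 -1.000e-01 -1.300e+00
   1.000e+00]
 [ 4.973e+02 -2.031e+02  9.400e+00  1.143e+02 -9.000e-01 -8.000e-01
   9.000e-01]
 [ 4.972e+02 -2.031e+02  9.300e+00  1.143e+02 -9.000e-01  3.000e-01
  -8.000e-01]
 [ 4.971e+02 -2.031e+02  9.200e+00  1.143e+02 -5.000e-01  2.000e-01
   5.000e-01]]
[ 4.972e+02 -2.031e+02  9.400e+00  1.143e+02 -7.000e-01 -3.000e-01
  4.000e-01]
```

>>> {"api": "step_arm", "payload": {"targets": "0.18 -0.011 -0.005 -0.008 0 0 0;0.18 -0.011 -0.005 -0.014 0 0 0;0.18 -0.011 -0.005 -0.018 0 0 0;0.18 -0.011 -0.005 -0.02 0 0 0;0.18 -0.011 -0.005 -0.02 0 0 0;0.18 -0.011 -0.005 -0.02 0 0 0"}}

```text
clock: 6.75
eef_pos: [0.4912, -0.2055, -0.0015]
tool_rot: [-0.21, 0.978, 0.0, -0.0]
ft_force: [0.5, 0.3, 1.4]
grip_width: 0.0504
grasp_force: 0.0
```

>>> {"api": "step_arm", "payload": {"targets": "0.18 0 0 -0.004 0 0 0;0 0 0 -0.004 0 0 0;-0.05 0 0 -0.004 0 0 0;-0.05 0 0 -0.004 0 0 0"}}

```text
clock: 7.08
eef_pos: [0.4925, -0.2054, -0.0016]
tool_rot: [-0.21, 0.978, -0.0, 0.001]
ft_force: [-1.2, 3.6, 9.4]
grip_width: 0.0406
grasp_force: 5.1
```

>>> {"api": "step_arm", "payload": {"targets": "-0.05 0 0 0.003 0 0 0;-0.2 0 0 0.003 0 0 0;-1 0 0 0.003 0 0 0;-1 0 0 0.004 0 0 0;-1 0 0 0.004 0 0 0;-1 0 0 0.004 0 0 0"}}

```text
clock: 7.58
eef_pos: [0.492, -0.2055, -0.0006]
tool_rot: [-0.21, 0.978, -0.0, 0.001]
ft_force: [-0.6, 0.1, 7.1]
grip_width: 0.0343
grasp_force: 62.0
```

>>> {"api": "step_arm", "payload": {"targets": "-1 0 0 0.004 0 0 0;-1 0 0 0.01 0 0 0;-1 0 0 0.02 0 0 0;-1 0 0 0.04 0 0 0;-1 0 0 0.08 0 0 0;-1 0 0 0.12 0 0 0;-1 0 0 0.12 0 0 0;-1 0 0 0.12 0 0 0"}}

```text
clock: 8.25
eef_pos: [0.4926, -0.2061, 0.0605]
tool_rot: [-0.21, 0.978, -0.001, 0.002]
ft_force: [-0.2, -0.1, 0.0]
grip_width: 0.0337
grasp_force: 59.7
```

```bash
python3 tag.py 4 .065; python3 st.py|tail -1
```

```text
top [ 20.  98. 178.] [2. 3. 7.]
[411, 177, 25, 36, 505] [[557.6, -181.5], [83.0, 36.0], 23.9]
[501, 82, 17, 23, 229] [[811.9, -395.8], [58.3, 24.8], 17.0]
[435, 224, 15, 12, 126] [[475.8, -217.9], [20.9, 34.4], 20.7]
[481, 103, 12, 9, 90] [[774.1, -338.7], [26.3, 20.3], 85.9]
scene [ 21.  85. 190.] [2. 3. 7.]
[0, 109, 93, 65, 898] [[-297.8, -240.2], [35.2, 310.8], 0.3]
[248, 295, 40, 24, 578] [[548.1, -179.0], [90.7, 38.8], 24.0]
[0, 30, 54, 35, 497] [[-717.4, -62.2], [44.3, 205.7], 0.4]
[285, 443, 16, 16, 166] [[810.6, -364.4], [30.3, 21.0], 80.3]
 -6.000e-01]
```

The tag is held about 39 mm off-centre and is level. Next I'll carry it to a pre-insert pose in front of the press, with the TCP at about (0.4075, 0.063) and tool-y at 105.9°.

>>> {"api": "step_arm", "payload": {"targets": "-1 -0.05 0 0.06 0 0 0;-1 -0.17 0.1 0.06 0 0 -0.05;-1 -0.17 0.2 0.06 0 0 -0.187;-1 -0.17 0.3 0.06 0 0 -0.187;-1 -0.17 0.37 0.06 0 0 -0.187;-1 -0.17 0.44 0.06 0 0 -0.187;-1 -0.17 0.5 0.06 0 0 -0.187;-1 -0.17 0.53 0.06 0 0 -0.187;-1 -0.17 0.538 0.06 0 0 -0.187;-1 -0.17 0.538 0.06 0 0 -0.187"}}

```text
clock: 9.43
eef_pos: [0.406, 0.0653, 0.0885]
tool_rot: [-0.14, 0.99, -0.0, -0.0]
ft_force: [0.3, -0.4, -0.7]
grip_width: 0.0342
grasp_force: 60.0
```

```bash
python3 tag.py 5 .1; python3 st.py
```

```text
top [ 20.  98. 178.] [2. 3. 7.]
[501, 82, 17, 23, 229] [[793.0, -380.5], [56.1, 23.9], 17.0]
[481, 103, 12, 9, 90] [[756.5, -325.2], [25.5, 19.4], 85.9]
[596, 347, 3, 3, 9] [[214.5, -520.0], [4.7, 4.1], 89.9]
scene [ 21.  85. 190.] [2. 3. 7.]
[0, 109, 93, 65, 926] [[-257.3, -247.6], [35.1, 301.0], 0.0]
[0, 30, 54, 35, 507] [[-663.8, -75.0], [43.8, 199.2], 0.1]
[298, 200, 39, 22, 458] [[465.0, 80.0], [96.8, 38.0], 16.4]
[285, 442, 16, 17, 168] [[816.5, -367.9], [29.3, 20.5], 82.3]
[[ 4.061e+02  6.260e+01  8.850e+01  1.058e+02 -1.000e+00 -3.000e-01
  -5.000e-01]
 [ 4.061e+02  6.230e+01  8.850e+01  1.058e+02 -2.000e-01 -3.000e-01
  -8.000e-01]
 [ 4.062e+02  6.220e+01  8.860e+01  1.057e+02  2.000e-01 -1.000e+00
  -1.000e-01]
 [ 4.063e+02  6.220e+01  8.860e+01  1.057e+02  3.000e-01  1.000e-01
  -0.000e+00]
 [ 4.063e+02  6.230e+01  8.860e+01  1.057e+02  1.000e-01 -5.000e-01
  -2.000e-01]]
[ 4.062e+02  6.230e+01  8.850e+01  1.057e+02 -1.000e-01 -4.000e-01
 -3.000e-01]
```

>>> {"api": "step_arm", "payload": {"targets": "-1 0 0 -0.05 0 0 0.003;-1 0 0 -0.09 0 0 0.003;-1 0 0 -0.11 0 0 0.003;-1 0 0 -0.113 0 0 0.003;-1 0 0 -0.113 0 0 0.003;-1 0 0 -0.113 0 0 0.003"}}

```text
clock: 10.28
eef_pos: [0.4069, 0.0631, 0.0327]
tool_rot: [-0.139, 0.99, -0.0, 0.0]
ft_force: [-1.0, -0.5, -0.7]
grip_width: 0.034
grasp_force: 59.9
```

```bash
python3 st.py|tail -2;python3 tag.py 6 .04|grep -A9 scene; python3 - <<'E'
import cv2,numpy as np
c=lambda im,u,v:cv2.resize(im[v:v+100,u:u+100],(400,400),interpolation=cv2.INTER_CUBIC)
cv2.imwrite("pics/g6.png",np.hstack([c(cv2.imread("pics/top6.png"),270,170),c(cv2.imread("pics/scene6.png"),290,180)]))
E
```

```text
[ 4.072e+02  6.350e+01  3.300e+01  1.060e+02  0.000e+00 -1.000e-01
 -1.000e-01]
scene [ 21.  85. 190.] [2. 3. 7.]
[0, 109, 93, 65, 919] [[-326.7, -235.0], [37.0, 317.6], 0.0]
[0, 30, 54, 35, 505] [[-755.4, -53.0], [46.5, 210.3], 0.4]
[300, 213, 37, 22, 443] [[463.3, 80.6], [97.9, 40.1], 16.4]
[285, 443, 16, 16, 166] [[805.9, -361.9], [31.0, 21.9], 81.1]
```

View pics/g6.png

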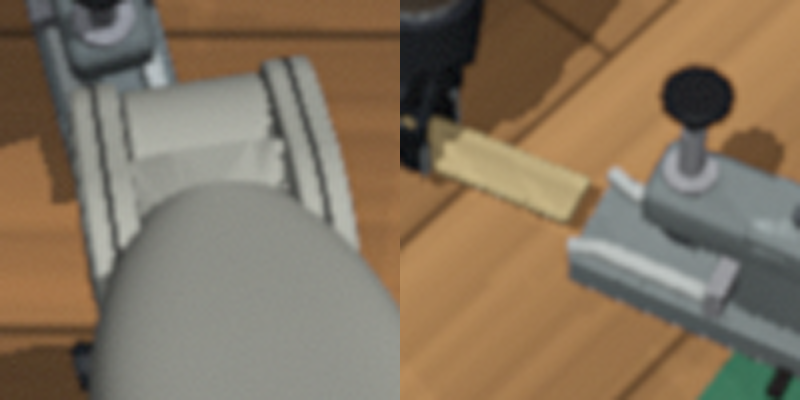

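The tag is lined up with the mouth, with its leading end about 10 mm short of the deck. I'll feed it in slowly.

>>> {"api": "step_arm", "payload": {"targets": "-1 0.01 0.003 -0.002 0 0 0;-1 0.02 0.006 -0.002 0 0 0;-1 0.03 0.008 -0.002 0 0 0;-1 0.04 0.011 -0.002 0 0 0;-1 0.048 0.014 -0.002 0 0 0;-1 0.048 0.014 -0.002 0 0 0"}}

```text
clock: 11.13
eef_pos: [0.4317, 0.0709, 0.0313]
tool_rot: [-0.139, 0.99, 0.0, 0.001]
ft_force: [0.6, 0.1, -0.5]
grip_width: 0.0341
grasp_force: 60.0
```

>>> {"api": "step_arm", "payload": {"targets": "-1 0.006 0.002 0 0 0 0;-1 0.012 0.003 0 0 0 0;-1 0.018 0.005 0 0 0 0;-1 0.024 0.007 0 0 0 0;-1 0.024 0.007 0 0 0 0"}}

```text
clock: 11.55
eef_pos: [0.4432, 0.0742, 0.0313]
tool_rot: [-0.139, 0.99, 0.0, 0.001]
ft_force: [0.2, 0.3, -0.1]
grip_width: 0.034
grasp_force: 59.9
```

>>> {"api": "step_arm", "payload": {"targets": "-1 0.008 0.002 0 0 0 0;-1 0.016 0.003 0 0 0 0;-1 0.024 0.005 0 0 0 0;-1 0.032 0.008 0 0 0 0;-1 0.032 0.008 0 0 0 0"}}

```text
clock: 11.97
eef_pos: [0.4596, 0.0783, 0.0314]
tool_rot: [-0.139, 0.99, 0.0, 0.001]
ft_force: [0.2, -0.6, 0.3]
grip_width: 0.0339
grasp_force: 59.9
```

>>> {"api": "step_arm", "payload": {"targets": "-1 0.008 0.002 0 0 0 0;-1 0.016 0.004 0 0 0 0;-1 0.024 0.007 0 0 0 0;-1 0.032 0.009 0 0 0 0;-1 0.032 0.009 0 0 0 0"}}

```text
clock: 12.38
eef_pos: [0.4756, 0.0828, 0.0314]
tool_rot: [-0.139, 0.99, 0.0, 0.001]
ft_force: [1.1, 0.6, 0.1]
grip_width: 0.0341
grasp_force: 59.9
```

>>> {"api": "step_arm", "payload": {"targets": "-1 0.008 0.002 0 0 0 0;-1 0.016 0.004 0 0 0 0;-1 0.024 0.007 0 0 0 0;-1 0.03 0.008 0 0 0 0;-1 0.03 0.008 0 0 0 0"}}

```text
clock: 12.8
eef_pos: [0.4903, 0.0867, 0.0313]
tool_rot: [-0.139, 0.99, -0.0, 0.0]
ft_force: [0.5, 0.2, -1.1]
grip_width: 0.0342
grasp_force: 60.0
```

>>> {"api": "step_arm", "payload": {"targets": "-1 0.006 0.002 0 0 0 0;-1 0.012 0.003 0 0 0 0;-1 0.018 0.005 0 0 0 0;-1 0.018 0.005 0 0 0 0"}}

```text
clock: 13.13
eef_pos: [0.4992, 0.0892, 0.0313]
tool_rot: [-0.139, 0.99, 0.0, 0.001]
ft_force: [0.2, 0.3, -0.0]
grip_width: 0.0343
grasp_force: 59.9
```

>>> {"api": "step_arm", "payload": {"targets": "-1 0.004 0.001 -0.001 0 0 0;-1 0.008 0.002 -0.002 0 0 0;-1 0.01 0.003 -0.002 0 0 0;-1 0.01 0.003 -0.002 0 0 0"}}

```text
clock: 13.47
eef_pos: [0.5035, 0.0906, 0.0302]
tool_rot: [-0.139, 0.99, 0.0, 0.0]
ft_force: [0.7, -0.8, 0.2]
grip_width: 0.0341
grasp_force: 60.0
```

>>> {"api": "step_arm", "payload": {"targets": "-1 0.002 0.0005 0 0 0 0;-1 0.003 0.001 0 0 0 0;-1 0.003 0.001 0 0 0 0"}}

```text
clock: 13.72
eef_pos: [0.5049, 0.091, 0.0303]
tool_rot: [-0.139, 0.99, 0.0, 0.0]
ft_force: [0.2, -1.0, -0.1]
grip_width: 0.0341
grasp_force: 59.9
```

>>> {"api": "step_arm", "payload": {"targets": "-1 0.002 0.0005 0 0 0 0;-1 0.003 0.001 0 0 0 0;-1 0.003 0.001 0 0 0 0"}}

```text
clock: 13.97
eef_pos: [0.5064, 0.0916, 0.0303]
tool_rot: [-0.139, 0.99, 0.0, 0.0]
ft_force: [0.5, -0.2, -0.4]
grip_width: 0.0341
grasp_force: 60.0
```

>>> {"api": "step_arm", "payload": {"targets": "-1 0.002 0.0005 0 0 0 0;-1 0.003 0.001 0 0 0 0;-1 0.003 0.001 0 0 0 0"}}

```text
clock: 14.22
eef_pos: [0.5072, 0.0918, 0.03]
tool_rot: [-0.139, 0.99, -0.0, -0.001]
ft_force: [-1.8, -2.4, -0.7]
grip_width: 0.0339
grasp_force: 60.0
```

>>> {"api": "step_arm", "payload": {"targets": "-1 0.001 0.0005 0 0 0 0;-1 0.002 0.0005 0 0 0 0;-1 0.002 0.0005 0 0 0 0"}}

```text
clock: 14.47
eef_pos: [0.5072, 0.0919, 0.0297]
tool_rot: [-0.139, 0.99, -0.0, -0.002]
ft_force: [-4.5, -2.0, 1.1]
grip_width: 0.0334
grasp_force: 60.0
```

That's the stop: about 5 N of resistance at the expected position. I'll lower slightly and release.

>>> {"api": "step_arm", "payload": {"targets": "-1 0 0 -0.001 0 0 0;-1 0 0 -0.002 0 0 0;-0.1 0 0 -0.002 0 0 0;0 0 0 -0.002 0 0 0;0.1 0 0 -0.002 0 0 0;0.2 0 0 -0.002 0 0 0;0.2 0 0 -0.002 0 0 0;0.2 0 0 -0.002 0 0 0"}}

```text
clock: 15.13
eef_pos: [0.5075, 0.0965, 0.0284]
tool_rot: [-0.141, 0.99, 0.005, -0.001]
ft_force: [-3.4, 11.0, -4.5]
grip_width: 0.0509
grasp_force: 6.1
```

```bash
python3 tag.py 7 .038|grep -A9 scene;python3 st.py|tail -2
```

```text
scene [ 21.  85. 190.] [2. 3. 7.]
[0, 109, 93, 65, 930] [[-329.4, -234.6], [37.2, 318.2], 0.3]
[0, 30, 54, 35, 507] [[-758.4, -52.2], [46.6, 210.7], 0.4]
[336, 229, 33, 21, 289] [[563.6, 108.9], [88.8, 36.7], 17.3]
[285, 442, 16, 17, 169] [[805.9, -361.8], [31.0, 21.9], 82.3]
 [507.5  96.6  28.4 106.2  -3.8  11.8  -3.5]]
[507.5  96.6  28.4 106.2  -3.7  11.9  -4.3]
```

A finger is pressing on the flared guide while opening. I'll narrow the opening a little, then lift straight up.

>>> {"api": "step_arm", "payload": {"targets": "0.1 0 0 0 0 0 0;0.02 0 0 0 0 0 0;0.02 0 0 0 0 0 0;0.02 0 0 0 0 0 0"}}

```text
clock: 15.82
eef_pos: [0.508, 0.0939, 0.0289]
tool_rot: [-0.14, 0.99, 0.002, -0.001]
ft_force: [-3.9, 4.4, -1.6]
grip_width: 0.0435
grasp_force: 2.9
```

>>> {"api": "step_arm", "payload": {"targets": "-0.04 -0.001 0 0 0 0 0;-0.04 -0.003 -0.001 0.001 0 0 0;-0.04 -0.003 -0.001 0.002 0 0 0"}}

```text
clock: 16.07
eef_pos: [0.508, 0.0915, 0.0304]
tool_rot: [-0.139, 0.99, -0.001, 0.001]
ft_force: [-1.1, 0.5, -1.1]
grip_width: 0.0408
grasp_force: 0.2
```

>>> {"api": "step_arm", "payload": {"targets": "-0.04 0 0 0.006 0 0 0;-0.04 0 0 0.014 0 0 0;-0.04 0 0 0.026 0 0 0;-0.04 0 0 0.036 0 0 0;-0.04 0 0 0.04 0 0 0;-0.04 0 0 0.04 0 0 0"}}

```text
clock: 16.57
eef_pos: [0.5082, 0.0918, 0.0514]
tool_rot: [-0.139, 0.99, -0.0, 0.001]
ft_force: [-0.6, -0.7, -0.8]
grip_width: 0.041
grasp_force: 0.0
```

```bash
python3 tag.py 8 .038|grep -A9 scene;python3 st.py|tail -2
```

```text
scene [ 21.  85. 190.] [2. 3. 7.]
[0, 109, 93, 65, 937] [[-329.4, -234.6], [37.6, 318.3], 0.4]
[0, 30, 54, 35, 511] [[-758.7, -52.2], [46.6, 210.6], 0.2]
[335, 228, 34, 22, 301] [[562.9, 108.7], [90.2, 37.1], 17.7]
[285, 442, 16, 17, 169] [[805.7, -361.7], [31.0, 21.7], 81.5]
[ 5.071e+02  9.170e+01  5.000e+01  1.060e+02 -1.000e-01  2.000e-01
 -1.000e-01]
```

>>> {"api": "step_arm", "payload": {"targets": "-0.04 0 0 0.05 0 0 0;-0.04 -0.05 -0.014 0.05 0 0 0;-0.6 -0.106 -0.03 0.05 0 0 0;-1 -0.106 -0.03 0.05 0 0 0;-1 -0.106 -0.03 0.05 0 0 0;-1 -0.106 -0.03 0 0 0 0;-1 -0.106 -0.03 -0.03 0 0 0;-1 -0.106 -0.03 -0.04 0 0 0;-1 -0.106 -0.03 -0.04 0 0 0;-1 -0.106 -0.03 -0.04 0 0 0"}}

```text
clock: 17.75
eef_pos: [0.4549, 0.0769, 0.0303]
tool_rot: [-0.139, 0.99, -0.0, 0.0]
ft_force: [-0.4, -0.1, 0.0]
grip_width: -0.0006
grasp_force: 0.0
```

>>> {"api": "step_arm", "payload": {"targets": "-1 0.006 0.002 0 0 0 0;-1 0.012 0.003 0 0 0 0;-1 0.018 0.005 0 0 0 0;-1 0.02 0.006 0 0 0 0;-1 0.02 0.006 0 0 0 0"}}

```text
clock: 18.17
eef_pos: [0.4652, 0.08, 0.0307]
tool_rot: [-0.139, 0.99, 0.0, 0.001]
ft_force: [-0.5, -0.2, 0.4]
grip_width: -0.0004
grasp_force: 0.0
```

>>> {"api": "step_arm", "payload": {"targets": "-1 0.002 0.0005 0 0 0 0;-1 0.004 0.001 0 0 0 0;-1 0.004 0.001 0 0 0 0"}}

```text
clock: 18.42
eef_pos: [0.4663, 0.0803, 0.0302]
tool_rot: [-0.139, 0.99, -0.0, -0.0]
ft_force: [0.5, -0.2, -0.2]
grip_width: 0.0001
grasp_force: 0.0
```

>>> {"api": "step_arm", "payload": {"targets": "-1 0.002 0.0005 0 0 0 0;-1 0.003 0.001 0 0 0 0;-1 0.003 0.001 0 0 0 0"}}

```text
clock: 18.67
eef_pos: [0.4665, 0.0804, 0.0299]
tool_rot: [-0.139, 0.99, -0.0, -0.001]
ft_force: [-3.7, -1.5, 2.1]
grip_width: -0.0
grasp_force: 1.9
```

The tag is home: it resists at 4 N and the position agrees. I'll back off and rise to above the cap.

>>> {"api": "step_arm", "payload": {"targets": "-1 -0.02 -0.006 0 0 0 0;-1 -0.04 -0.011 0.02 0 0 0;-1 -0.04 -0.011 0.1 0 0 0;-1 -0.04 -0.011 0.18 0 0 0;-1 -0.04 -0.011 0.26 0 0 0;-1 -0.04 -0.011 0.34 0 0 0;-1 -0.04 -0.011 0.42 0 0 0;-1 -0.04 -0.011 0.44 0 0 0;-1 0 0 0.44 0 0 0;-1 0.04 0.01 0.44 0 0 0"}}

```text
clock: 19.5
eef_pos: [0.4894, 0.0861, 0.2528]
tool_rot: [-0.139, 0.99, 0.0, 0.003]
ft_force: [0.9, -0.3, 0.3]
grip_width: 0.0
grasp_force: 0.0
```

```bash
python3 tag.py 9 .038|grep -A9 scene;python3 st.py|tail -2
```

```text
scene [ 21.  85. 190.] [2. 3. 7.]
[0, 109, 93, 65, 939] [[-329.6, -234.6], [37.3, 318.3], 0.4]
[319, 221, 50, 29, 533] [[541.3, 101.2], [136.6, 40.7], 15.9]
[0, 30, 54, 35, 513] [[-758.7, -52.2], [46.6, 210.6], 0.2]
[285, 442, 16, 17, 169] [[805.9, -361.8], [31.0, 21.9], 82.3]
[ 4.877e+02  8.580e+01  2.499e+02  1.060e+02 -0.000e+00 -3.000e-01
 -2.000e-01]
```

>>> {"api": "step_arm", "payload": {"targets": "-1 0.08 0.022 0 0 0 0;-1 0.15 0.041 0 0 0 0;-1 0.192 0.053 0 0 0 0;-1 0.192 0.053 0 0 0 0;-1 0.192 0.053 -0.02 0 0 0;-1 0.192 0.053 -0.04 0 0 0;-1 0.192 0.053 -0.05 0 0 0;-1 0.192 0.053 -0.05 0 0 0"}}

```text
clock: 20.52
eef_pos: [0.5815, 0.1117, 0.2233]
tool_rot: [-0.139, 0.99, -0.0, -0.002]
ft_force: [-1.1, -0.2, -0.2]
grip_width: 0.0001
grasp_force: 0.0
```

Now I'll feel down for the cap.

>>> {"api": "step_arm", "payload": {"targets": "-1 0.003 0.001 -0.008 0 0 0;-1 0.003 0.001 -0.014 0 0 0;-1 0.003 0.001 -0.02 0 0 0;-1 0.003 0.001 -0.02 0 0 0"}}

```text
clock: 20.85
eef_pos: [0.5849, 0.1127, 0.2148]
tool_rot: [-0.139, 0.99, -0.0, -0.0]
ft_force: [0.3, 0.5, 0.2]
grip_width: -0.0001
grasp_force: 0.0
```

>>> {"api": "step_arm", "payload": {"targets": "-1 0 0 -0.003 0 0 0;-1 0 0 -0.006 0 0 0;-1 0 0 -0.006 0 0 0"}}

```text
clock: 21.1
eef_pos: [0.5852, 0.1128, 0.212]
tool_rot: [-0.139, 0.99, -0.0, -0.0]
ft_force: [0.2, 0.1, -0.3]
grip_width: 0.0
grasp_force: 0.0
```

>>> {"api": "step_arm", "payload": {"targets": "-1 0 0 -0.003 0 0 0;-1 0 0 -0.006 0 0 0;-1 0 0 -0.006 0 0 0"}}

```text
clock: 21.35
eef_pos: [0.5851, 0.1127, 0.2088]
tool_rot: [-0.139, 0.99, -0.0, -0.0]
ft_force: [0.1, -0.4, -0.5]
grip_width: 0.0001
grasp_force: 0.0
```

>>> {"api": "step_arm", "payload": {"targets": "-1 0 0 -0.002 0 0 0;-1 0 0 -0.004 0 0 0;-1 0 0 -0.004 0 0 0"}}

```text
clock: 21.6
eef_pos: [0.5852, 0.1127, 0.207]
tool_rot: [-0.139, 0.99, -0.0, -0.0]
ft_force: [-0.1, -0.4, 0.0]
grip_width: 0.0003
grasp_force: 0.0
```

>>> {"api": "step_arm", "payload": {"targets": "-1 0 0 -0.002 0 0 0;-1 0 0 -0.004 0 0 0;-1 0 0 -0.004 0 0 0"}}

```text
clock: 21.85
eef_pos: [0.5851, 0.1127, 0.2049]
tool_rot: [-0.139, 0.99, -0.0, -0.0]
ft_force: [-0.6, -0.0, 0.1]
grip_width: -0.0002
grasp_force: 0.0
```

>>> {"api": "step_arm", "payload": {"targets": "-1 0 0 -0.002 0 0 0;-1 0 0 -0.004 0 0 0;-1 0 0 -0.004 0 0 0"}}

```text
clock: 22.1
eef_pos: [0.5854, 0.1128, 0.2036]
tool_rot: [-0.139, 0.99, 0.0, 0.0]
ft_force: [-0.7, -0.2, 3.3]
grip_width: 0.0002
grasp_force: 1.6
```

I've touched the cap at about 0.204 m, so the stop should be near 0.184 m.

>>> {"api": "step_arm", "payload": {"targets": "-1 0 0 -0.005 0 0 0;-1 0 0 -0.01 0 0 0;-1 0 0 -0.015 0 0 0;-1 0 0 -0.02 0 0 0;-1 0 0 -0.024 0 0 0;-1 0 0 -0.024 0 0 0"}}

```text
clock: 22.6
eef_pos: [0.5854, 0.1128, 0.1912]
tool_rot: [-0.139, 0.99, -0.0, 0.0]
ft_force: [-1.8, 0.3, 5.5]
grip_width: -0.0005
grasp_force: 3.2
```

>>> {"api": "step_arm", "payload": {"targets": "-1 0 0 -0.003 0 0 0;-1 0 0 -0.006 0 0 0;-1 0 0 -0.006 0 0 0"}}

```text
clock: 22.85
eef_pos: [0.5854, 0.1128, 0.1886]
tool_rot: [-0.139, 0.99, 0.0, 0.0]
ft_force: [-3.1, -0.7, 7.8]
grip_width: -0.0
grasp_force: 3.5
```

>>> {"api": "step_arm", "payload": {"targets": "-1 0 0 -0.002 0 0 0;-1 0 0 -0.004 0 0 0;-1 0 0 -0.004 0 0 0"}}

```text
clock: 23.1
eef_pos: [0.5854, 0.1128, 0.1868]
tool_rot: [-0.139, 0.99, 0.0, 0.0]
ft_force: [-1.7, -0.6, 7.2]
grip_width: 0.0003
grasp_force: 3.7
```

>>> {"api": "step_arm", "payload": {"targets": "-1 0 0 -0.001 0 0 0;-1 0 0 -0.003 0 0 0;-1 0 0 -0.003 0 0 0"}}

```text
clock: 23.35
eef_pos: [0.5854, 0.1128, 0.1854]
tool_rot: [-0.139, 0.99, 0.0, 0.001]
ft_force: [-2.6, 0.2, 7.6]
grip_width: 0.0001
grasp_force: 3.9
```

>>> {"api": "step_arm", "payload": {"targets": "-1 0 0 -0.001 0 0 0;-1 0 0 -0.002 0 0 0;-1 0 0 -0.002 0 0 0"}}

```text
clock: 23.6
eef_pos: [0.5854, 0.1128, 0.1847]
tool_rot: [-0.139, 0.99, 0.0, 0.001]
ft_force: [-2.6, 1.0, 8.2]
grip_width: 0.0001
grasp_force: 4.0
```

>>> {"api": "step_arm", "payload": {"targets": "-1 0 0 -0.001 0 0 0;-1 0 0 -0.001 0 0 0;-1 0 0 -0.001 0 0 0"}}

```text
clock: 23.85
eef_pos: [0.5854, 0.1128, 0.1847]
tool_rot: [-0.139, 0.99, 0.0, 0.001]
ft_force: [-2.7, -1.0, 9.8]
grip_width: -0.0001
grasp_force: 5.1
```

The cap is on its stop: z isn't moving and the force is rising. I'll press a touch more and hold.

>>> {"api": "step_arm", "payload": {"targets": "-1 0 0 -0.001 0 0 0;-1 0 0 -0.001 0 0 0;-1 0 0 -0.001 0 0 0;-1 0 0 -0.001 0 0 0;-1 0 0 -0.001 0 0 0;-1 0 0 -0.001 0 0 0;-1 0 0 -0.001 0 0 0;-1 0 0 -0.001 0 0 0;-1 0 0 -0.001 0 0 0"}}

```text
clock: 24.6
eef_pos: [0.5855, 0.1128, 0.1846]
tool_rot: [-0.139, 0.99, 0.0, 0.001]
ft_force: [-4.2, 0.0, 12.1]
grip_width: -0.0002
grasp_force: 6.0
```

Held for 0.75 s at 12 N. Now I'll release slowly upward.

>>> {"api": "step_arm", "payload": {"targets": "-1 0 0 0.006 0 0 0;-1 0 0 0.014 0 0 0;-1 0 0 0.022 0 0 0;-1 0 0 0.03 0 0 0;-1 0 0 0.038 0 0 0;-1 0 0 0.048 0 0 0;-1 0 0 0.07 0 0 0;-1 0 0 0.11 0 0 0;-1 0 0 0.13 0 0 0;-1 0 0 0.13 0 0 0"}}

```text
clock: 25.43
eef_pos: [0.5867, 0.113, 0.25]
tool_rot: [-0.139, 0.99, 0.0, 0.002]
ft_force: [0.8, -0.4, -0.1]
grip_width: -0.0
grasp_force: 0.0
```

>>> {"api": "step_arm", "payload": {"targets": "-1 -0.08 -0.02 0 0 0 0;-1 -0.16 -0.04 0 0 0 0;-1 -0.24 -0.06 0 0 0 0;-1 -0.3 -0.06 0 0 0 0;-1 -0.3 -0.06 0 0 0 0;-1 -0.3 -0.06 0 0 0 0;-1 -0.3 -0.06 0 0 0 0"}}

```text
clock: 26.02
eef_pos: [0.4359, 0.0829, 0.2475]
tool_rot: [-0.139, 0.99, -0.0, 0.001]
ft_force: [1.2, -0.6, -0.1]
grip_width: -0.0002
grasp_force: 0.0
```

```bash
python3 tag.py 10 .038|grep -A9 scene;python3 st.py|tail -2; python3 - <<'E'
import cv2,numpy as np
c=lambda im,u,v,w,h,k:cv2.resize(im[v:v+h,u:u+w],(400,400),interpolation=cv2.INTER_CUBIC)
s=cv2.imread("pics/scene10.png");cv2.imwrite("pics/g10.png",np.hstack([c(s,310,185,100,100,4),c(s,190,190,220,220,2)]))
E
```

```text
scene [ 21.  85. 190.] [2. 3. 7.]
[0, 109, 93, 65, 928] [[-329.4, -234.6], [37.2, 318.2], 0.3]
[319, 221, 50, 29, 534] [[541.5, 101.3], [136.1, 40.7], 15.9]
[0, 30, 54, 35, 508] [[-758.4, -52.2], [46.6, 210.7], 0.4]
[285, 442, 16, 17, 170] [[805.7, -361.7], [31.0, 21.7], 81.5]
[ 4.361e+02  8.290e+01  2.474e+02  1.060e+02 -1.000e-01 -2.000e-01
 -1.000e-01]
```

View pics/g10.png

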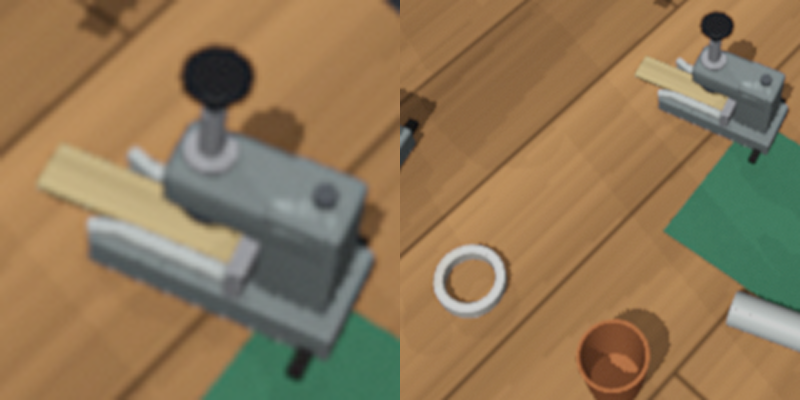

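The tag is flat between the guides against the steel stop (crop 240,250). The cap is back up, and the tape and pot are where they were.

```bash
python3 -c "
from workcell import bot
print(bot.job_done())"
```

```text
the job is handed in; nothing more can be done
None
```

The job is handed in: the tag is home against the back stop and released, the cap was held on its stop at about 12 N for 0.75 s and is back up, and the tape and pot look unmoved (I didn't recheck the tin); my first grasp slipped and shifted the tag on the bench, so I regrasped it.

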